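Weigh the flywheels and put them in the drawer

TASK

First prove the spring scale: stand the steel check weight centred on its pan, let go until the pan settles, and put the weight back wholly on its cork pad. Then, one at a time from the widest flywheel to the narrowest, weigh each one hub up and centred on the pan, let go until the pan settles, and lay it flat, hub up, in the open drawer. Push the drawer fully shut at the end; load the pan gently, so that it never sinks almost to its stop, and leave the other things on the desk alone.

Things in the scene. Friction and masses are not known exactly. Their poses are not given: they have to be found in the camera images.
- check_mid (a point): steel check weight, 500 g: a plain cylinder 42 mm in diameter and 46 mm high with a narrow neck and a 26 mm knob above it, 66 mm high in all, standing upright on the cork pad at the start. Point: on its axis, half-way up (33 mm over its foot); z is up its axis
- pad_centre (a point): fixed round cork pad, 90 mm in diameter, 4 mm thick, on the desk: the check weight's place. Point: centre of its upper face
- pan_centre (a point): flat round aluminium pan, 130 mm in diameter, 8 mm thick, of the spring scale (white housing 150 x 150 mm, 62 mm high); a thin black ring of 44 mm diameter marks its middle. Point: centre of the pan's upper face, 112 mm over the desk when empty; it sinks straight down with the load
- pan (a joint): how far the pan is pressed down, m: 0 empty, a spring of about 350 N/m (14 mm under the check weight, about 3 to 10 mm under a flywheel), stop at 0.030
- cab_drawer0 (a joint): how far the drawer is pulled out, m: 0 = fully shut; 0.145 to 0.165 at the start. It slides with about 1 N of friction and stays where it is left
- cab_drawer0_handle (a point): steel bar handle, 11 mm thick and 130 mm long, across the drawer's front, 35 mm off it. Point: middle of the bar, about 57 mm over the desk; axes as for drawer_bay
- drawer_bay (a point): drawer of a low pale unit (370 mm wide, 95 mm high), open towards the robot. Point: on its floor (22 mm over the desk), mid-width, 69 mm behind the inside of its front wall. x points into the unit (the way it shuts), y across, z up. 334 mm wide inside; walls to 73, front panel to 83 mm over the desk. At the start the floor is open from above from x -69 to at least +65 mm; 55 mm headroom when shut
- fly1_mid (a point): widest of four sizes of flywheel, about 300 g (15% either way): aluminium disc 92 mm in diameter and 12 mm thick, with a plain round steel hub 26 mm in diameter standing 38 mm up from its middle (50 mm high in all), lying hub up on the desk. Only two or three of the four are there. Point: on its axis, 25 mm over its underside; z is up the hub
- fly2_mid (a point): second of four sizes of flywheel, about 240 g (15% either way): aluminium disc 82 mm in diameter and 12 mm thick, with a plain round steel hub 26 mm in diameter standing 38 mm up from its middle (50 mm high in all), lying hub up on the desk. Only two or three of the four are there. Point: on its axis, 25 mm over its underside; z is up the hub
- fly3_mid (a point): third of four sizes of flywheel, about 180 g (15% either way): aluminium disc 72 mm in diameter and 12 mm thick, with a plain round steel hub 26 mm in diameter standing 38 mm up from its middle (50 mm high in all), lying hub up on the desk. Only two or three of the four are there. Point: on its axis, 25 mm over its underside; z is up the hub
- fly4_mid (a point): narrowest of four sizes of flywheel, about 130 g (15% either way): aluminium disc 62 mm in diameter and 12 mm thick, with a plain round steel hub 26 mm in diameter standing 38 mm up from its middle (50 mm high in all), lying hub up on the desk. Only two or three of the four are there. Point: on its axis, 25 mm over its underside; z is up the hub
- screwdriver: bystander: blue-handled steel screwdriver, 190 mm long, lying on the desk. To be left alone
- case: bystander: clear polystyrene cassette case, 70 x 109 x 17 mm, lying flat. Origin: centre of its underside. To be left alone
- cassette: bystander: black cassette, 64 x 100 x 10 mm, lying flat near the scale. Origin: centre of its underside. To be left alone
- head: bystander: copper-plated tape head on a tan L-shaped bracket, 55 x 70 x 34 mm. Origin: centre of its underside. To be left alone
- jar: bystander: small closed glass jar of spares, 54 mm wide, 62 mm high. Origin: centre of its underside. To be left alone
There are look-alikes about, which are no part of the job. What is shaped like the part that bears fly2_mid but red is not meant.

How it is judged:
By the outcome, as a careful person would: the job done as asked, in the order asked, and still so for the second after the job is handed in, with the robot touching nothing.
Of fly1, fly2, fly3, fly4 only 2 to 3 are there at a start; the rules pass over those that are not, and their reading is None.
At some moment in a run one of fly1, fly2, fly3, fly4 may be knocked a few centimetres aside while the robot is not near it.
It also fails if it takes over 210 s, if anything falls off the work surface, if the arm or the gripper's body presses on something with over 40 N, if the wrist force passes 120 N, or if a joint passes its speed limit or range.

ROBOT

A 6-joint arm with a two-finger parallel gripper is mounted at the origin on the work surface. World frame = base frame: x ahead of the robot, y to its left, z up, the work surface at z = 0. Lengths are in m, angles in degrees, forces in N, time in s.
With the tool pointing down it reaches from about 0.375 to 0.9 m from the base axis. Payload 3.1 kg.
Tool frame: the origin (TCP) lies on the centre line of the jaws, within the pads' length; the fingertips stand finger_overhang ahead of it and the grasp point (between the pads) lies 5 mm behind it (finger_overhang is the distance from the TCP to the fingertips, in m); z points along the fingers, y is the line along which they close (so a half turn about z gives the same grasp; the last joint's range is limited). The gripper opens to 87 mm and grips with 3 to 60 N. Pads are 19 mm wide; open, the fingers measure 117 mm over their backs; the gripper's body (75 mm by 190 mm) begins 51 mm behind the grasp point.
Start: joints at [57.84, 30.224, 82.088, -0, 67.689, -10.227], TCP at [0.233, 0.58, 0.237] pointing down, gripper open.
Joint ranges: [-176.69, 176.69], [-43.24, 126.21], [12.49, 139.97], [-82, 262], [0, 151.66], [-163.58, 163.58]. Speed limits (degrees/s): [159.86, 159.86, 180, 180, 180, 180].

INTERFACE

Orientations are given as a 3x3 rotation matrix whose columns are the frame's x, y, z axes.
In Python, from rig import read_state, capture, calibration, hand_in, finger_overhang gives the robot as it stands.
- The arm moves only by the tool send_rows, never from a script. Its argument "plan" is a list of rows, each a list of 5 numbers: the closure in counts, from 0 (fully open) to 255 (shut), then the shift along the tool's x, y, z in m, then the turn about the tool's z in rad. A call has 1 to 20 rows; each row shifts and turns the commanded pose from where the row before left it, along the tool's axes as they then stand; what a row does not reach is not made up. A row lasts 1/12 s, in which the tool goes at most 41.7 mm and 7.16 degrees, less where a joint would pass 70% of its speed; a pose out of reach is approached as far as the arm can. A call is refused whole if a number of a shift passes 0.0417 or a number of a turn 0.125, either way. A call with a gripper value outside its range is refused whole. The fingers move at their own pace and stop on an object; the grip force is fixed at half the most. Time passes only in rows, so rows that do not move let the fingers close. It gives the time, the measured TCP pose, the force, the opening and the grip force at its end, in the units of the state.
- read_state(): the state, without advancing time (a new reading comes with each control period).
- capture(name): name is "scene" or "top" or "wrist"; returns (picture, depth): 420x560x3 uint8, blue, green, red; 420x560 float32, m along the optical axis (not along the pixel's ray), 0 where there is no reading.
- calibration(name): a dict with "fx", "fy", "cx", "cy" (pixels), "xyz" and "rotation" of the camera in the world. Camera axes: x right, y down, z forward; pixel columns grow to the right and rows downward; lengths in m; the calibration is good to about 2 mm. A picture is of the moment at which its call begins: read the wrist's pose just before it. calibration takes no time and is no camera call; for the wrist camera it gives the pose at the moment of the call.
- hand_in(): hands the job in; it is judged then, once.
The state is a dict: "time_s": time; "joint_positions": joint angles; "qvel": joint speeds; "tau": joint torques, N m; "position": TCP position; "tcp_rot": TCP orientation; "force": force on the tool from outside, world axes, zero at the start; "moment": the same for the moment, N m; "opening": opening from 0.0 (shut) to 1.0 (fully open); "grasp_force": force on a finger pad.
Only numpy, scipy, OpenCV 4.12 (cv2) and the standard library are available. Lean on these libraries where they do the work, as an engineer would, in place of code of your own. Each camera call takes 0.05 s, during which the arm holds its last target. There are 200 camera calls.

## Working session

There is one attempt and no reset: what is moved stays moved. The work goes in short steps, Python scripts to look and compute and a tool call to move; the robot and the scene stay as the last step left them, time stands still between calls to the robot, and variables do not carry over. Pictures are saved under pics/ and viewed, at most 14 in all, crops included, and the job is handed in when it is done.

Besides the shell and the picture viewer there is one more tool, called as name(argument=value, ...) on one line, values as JSON. send_rows: Moves the arm, as the interface text tells. Its arguments: {"type":"object","properties":{"plan":{"type":"array","items":{"type":"array","items":{"type":"number"}}}},"required":["plan"]}

```bash
mkdir -p pics; ls; python3 - <<'E'
from rig import *
import cv2,numpy as np
s=read_state();print({k:np.round(v,3).tolist() for k,v in s.items()});print(finger_overhang if not callable(finger_overhang) else finger_overhang())
for n in ("top","scene"):
    p,d=capture(n);cv2.imwrite(f"pics/{n}0.png",p);np.save(f"pics/{n}0.npy",d);c=calibration(n);print(n,{k:np.round(v,3).tolist() for k,v in c.items()})
E
```

```text
pics
{'time_s': 0.0, 'joint_positions': [57.839, 30.28, 82.157, -0.004, 67.689, -10.225], 'qvel': [-0.014, -0.057, -0.031, 0.1, 0.184, -0.012], 'tau': [-0.0, -44.004, -17.659, 0.063, 0.058, -0.0], 'position': [0.233, 0.579, 0.236], 'tcp_rot': [[-0.928, 0.374, -0.001], [0.374, 0.928, -0.002], [0.0, -0.002, -1.0]], 'force': [0.041, -0.144, 0.046], 'moment': [0.009, 0.006, -0.049], 'grasp_force': 0.0, 'opening': 1.001}
0.014
top {'fx': 411.619, 'fy': 411.619, 'cx': 268.975, 'cy': 211.033, 'xyz': [0.274, -0.032, 1.422], 'rotation': [[-0.112, -0.971, 0.212], [-0.994, 0.111, -0.018], [-0.006, -0.213, -0.977]]}
scene {'fx': 433.883, 'fy': 433.883, 'cx': 277.646, 'cy': 207.682, 'xyz': [1.21, -0.431, 0.905], 'rotation': [[0.521, 0.617, -0.589], [0.853, -0.387, 0.349], [-0.013, -0.685, -0.729]]}
```

View pics/top0.png

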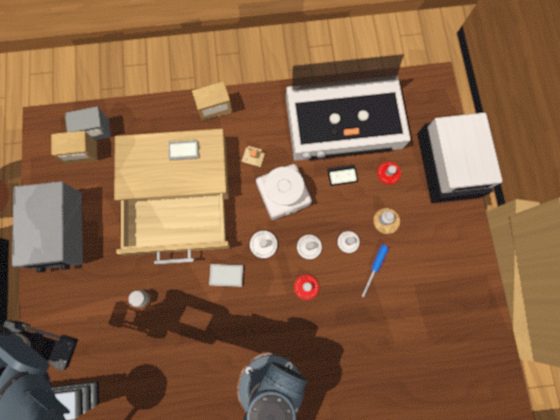

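View pics/scene0.png

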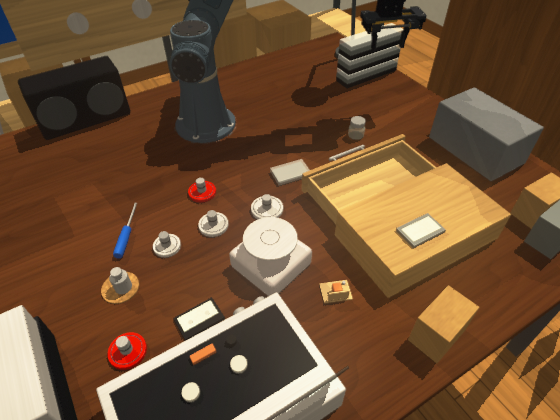

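The top view shows three flywheels at (264,244), (309,246) and (348,241). The check weight is on its pad at (387,220), the pan at (285,186), and the drawer handle at (174,256). The red look-alikes are at (306,287) and (389,172).

```bash
cat > h.py <<'E'
import cv2,numpy as np
from rig import *
def ray(c,uv,z):
    "pixels -> world points on plane z"
    uv=np.atleast_2d(np.asarray(uv,float));R=np.array(c["rotation"])
    d=np.c_[(uv[:,0]-c["cx"])/c["fx"],(uv[:,1]-c["cy"])/c["fy"],np.ones(len(uv))]@R.T
    o=np.array(c["xyz"]);return o+d*((z-o[2])/d[:,2])[:,None]
def proj(c,P):
    p=(np.atleast_2d(P)-c["xyz"])@np.array(c["rotation"]);return np.c_[p[:,0]/p[:,2]*c["fx"]+c["cx"],p[:,1]/p[:,2]*c["fy"]+c["cy"]]
def blob(c,mask,seed,z):
    "hull of the mask component nearest seed -> circle on plane z"
    cs,_=cv2.findContours(mask.astype(np.uint8),cv2.RETR_EXTERNAL,cv2.CHAIN_APPROX_NONE)
    cs=[k for k in cs if cv2.contourArea(k)>60]
    k=min(cs,key=lambda k:np.hypot(*(k[:,0].mean(0)-seed)))
    P=ray(c,cv2.convexHull(k)[:,0],z)
    (x,y),r=cv2.minEnclosingCircle(P[:,:2].astype(np.float32));A=np.c_[2*P[:,:2],np.ones(len(P))]
    s=np.linalg.lstsq(A,(P[:,:2]**2).sum(1),rcond=None)[0]
    return np.round([s[0],s[1],2*np.sqrt(s[2]+s[0]**2+s[1]**2),2*r],4)
E
python3 - <<'E'
from h import *
seeds={"top":{"A":(264,244),"B":(309,246),"C":(348,241),"pad":(387,220),"pan":(285,186)},"scene":{"A":(267,207),"B":(213,223),"C":(167,244),"pad":(120,289),"pan":(270,239)}}
for n in seeds:
    p=cv2.imread(f"pics/{n}0.png");c=calibration(n);h=cv2.cvtColor(p,cv2.COLOR_BGR2HSV)
    w=(h[...,1]<60)&(h[...,2]>110); cork=(h[...,0]>10)&(h[...,0]<22)&(h[...,1]>70)&(h[...,2]>140)
    for k,s in seeds[n].items():
        if k=="pan": print(n,k,np.round(ray(c,s,.112),3));continue
        print(n,k,blob(c,cork if k=="pad" else w,s,.004 if k=="pad" else .012))
c=calibration("top")
print("drawer front top corners",np.round(ray(c,[(119,252),(228,248)],.083),3))
print("handle",np.round(ray(c,[(155,262),(193,260),(174,256)],.057),3))
print("unit back",np.round(ray(c,[(114,137),(224,130)],.095),3),"unit front",np.round(ray(c,[(116,199),(226,195)],.095),3))
print("case",np.round(ray(c,[(226,275)],.01),3),"jar",np.round(ray(c,[(139,298)],.05),3))
p=cv2.imread("pics/top0.png")
cv2.imwrite("pics/top0z.png",cv2.resize(p[120:310,100:420],None,fx=2.5,fy=2.5,interpolation=cv2.INTER_CUBIC))
E
```

```text
top A [ 0.4667 -0.0263  0.0962  0.0975]
top B [ 0.4399 -0.1811  0.0855  0.0872]
top C [ 0.4418 -0.3175  0.0756  0.0769]
top pad [ 0.5013 -0.4634  0.0961  0.098 ]
top pan [[ 0.636 -0.119  0.112]]
scene A [0.3754 0.1057 0.0997 0.1137]
scene B [ 0.4421 -0.184   0.0869  0.096 ]
scene C [ 0.4423 -0.3197  0.0787  0.0889]
scene pad [ 0.5018 -0.4654  0.0899  0.0918]
scene pan [[ 0.645 -0.119  0.112]]
drawer front top corners [[0.484 0.444 0.083]
 [0.457 0.089 0.083]]
handle [[0.441 0.336 0.057]
 [0.434 0.211 0.057]
 [0.454 0.272 0.057]]
unit back [[0.881 0.443 0.095]
 [0.863 0.065 0.095]] unit front [[0.66  0.444 0.095]
 [0.632 0.079 0.095]]
case [[0.376 0.111 0.01 ]] jar [[0.331 0.396 0.05 ]]
```

View pics/top0z.png

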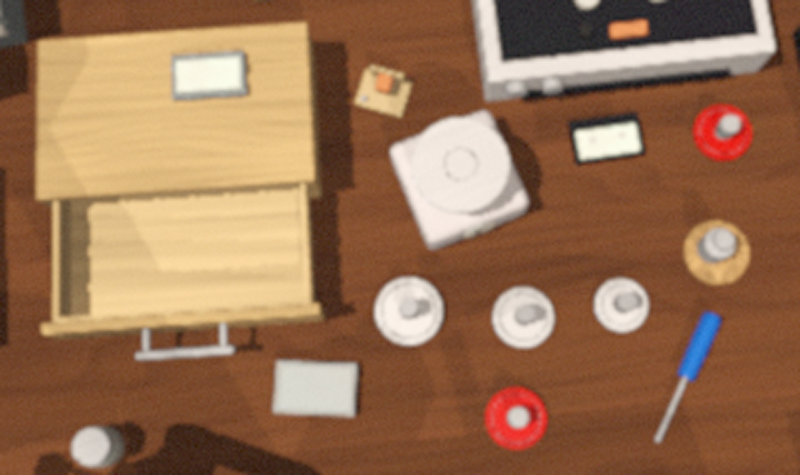

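The zoom shows the three silver flywheels. By diameter they are A = fly1, B = fly2 and C = fly3. It also shows the pan ring at about (284,186) and the drawer yawed by about -4°. I'll align the tool with the world axes and head over.

send_rows(plan=[[0,0,0,0,-0.0958],[0,0,0,0,-0.0958],[0,0,0,0,-0.0958],[0,0,0,0,-0.0958],[0,-0.0225,-0.034,0,0],[0,-0.0225,-0.034,0,0],[0,-0.0225,-0.034,0,0],[0,-0.0225,-0.034,0,0],[0,-0.0225,-0.034,0,0],[0,-0.0225,-0.034,0,0],[0,-0.0225,-0.034,0,0],[0,-0.0225,-0.034,0,0],[0,-0.0225,-0.034,0,0],[0,-0.0225,-0.034,0,0],[0,-0.0225,-0.034,0,0],[0,-0.0225,-0.034,0,0],[0,-0.0225,-0.034,0,0],[0,-0.0225,-0.034,0,0],[0,0,0,0,0],[0,0,0,0,0]])

```text
time_s: 1.77
position: [0.5496, 0.1017, 0.236]
tcp_rot: [[-1.0, 0.004, -0.0], [0.004, 1.0, 0.0], [0.0, 0.0, -1.0]]
force: [-0.1, 0.6, 0.1]
opening: 1.002
grasp_force: 0.0
```

send_rows(plan=[[0,0,-0.035,-0.015,0],[0,0,-0.035,-0.015,0],[0,0,-0.035,-0.015,0],[0,0,-0.035,-0.015,0],[0,0,-0.035,-0.015,0],[0,0,-0.035,-0.015,0],[0,0,0,0,0],[0,0,0,0,0]])

```text
time_s: 2.43
position: [0.5485, -0.1064, 0.3271]
tcp_rot: [[-1.0, 0.001, 0.001], [0.001, 1.0, 0.0], [-0.001, 0.0, -1.0]]
force: [0.0, -0.3, -0.1]
opening: 1.002
grasp_force: 0.0
```

```bash
python3 - <<'E'
from h import *
c=calibration("wrist");p,d=capture("wrist");cv2.imwrite("pics/w1.png",p);np.save("pics/w1.npy",d)
import json;json.dump({k:np.array(v).tolist() for k,v in c.items()},open("pics/w1.json","w"))
print({k:np.round(v,3).tolist() for k,v in c.items()}, read_state()["position"])
E
```

```text
{'fx': 369.69, 'fy': 369.69, 'cx': 278.428, 'cy': 207.515, 'xyz': [0.479, -0.107, 0.476], 'rotation': [[0.002, 0.967, 0.255], [1.0, -0.002, -0.002], [-0.001, 0.255, -0.967]]} [ 0.54791733 -0.10497274  0.32622357]
```

View pics/w1.png

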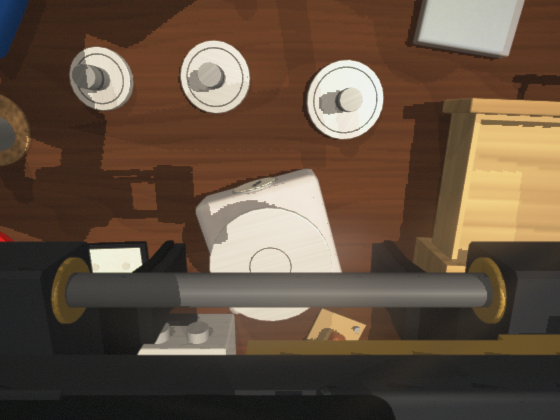

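The wrist view shows the flywheels at (345,98), (215,76) and (101,79). The pan ring is at (270,268) and the pan's outline runs from column 209 to 335. Next I fit them.

```bash
python3 - <<'E'
from h import *
import json
c=json.load(open("pics/w1.json"));p=cv2.imread("pics/w1.png");h=cv2.cvtColor(p,cv2.COLOR_BGR2HSV)
w=(h[...,1]<60)&(h[...,2]>100)
for k,s in {"A":(345,98),"B":(215,76),"C":(101,79)}.items(): print(k,blob(c,w,s,.012))
P=ray(c,[(209,262),(270,205),(335,262),(270,320)],.112);print(np.round(P,3),np.round(ray(c,(270,268),.112),4))
d=np.load("pics/w1.npy"); m=(abs(c["xyz"][2]-0.112)>0)
# pan pixels by height
v,u=np.mgrid[:420,:560];R=np.array(c["rotation"])
X=np.stack([(u-c["cx"])/c["fx"]*d,(v-c["cy"])/c["fy"]*d,d],-1)@R.T+c["xyz"]
m=(abs(X[...,2]-.112)<.006)&(d>0)&(abs(X[...,1]+.118)<.09)&(X[...,0]<.72)&(X[...,0]>.55)&(v<268)
Q=X[m];print(m.sum(),Q.min(0),Q.max(0))
# outline: leftmost/rightmost per row
E=[]
for r in range(215,266,3):
    q=np.where(m[r])[0]
    if len(q)>10:E+= [X[r,q[0],:2],X[r,q[-1],:2]]
E=np.array(E);s=np.linalg.lstsq(np.c_[2*E,np.ones(len(E))],(E**2).sum(1),rcond=None)[0];print("pan",s[:2],np.sqrt(s[2]+s[:2]@s[:2]))
for b in [(448,110),(447,250)]: print(X[b[1],b[0]])
E
```

```text
A [ 0.4672 -0.0272  0.0919  0.0926]
B [ 0.4408 -0.1828  0.0819  0.0829]
C [ 0.4422 -0.3183  0.073   0.0753]
[[ 0.634 -0.181  0.112]
 [ 0.572 -0.116  0.112]
 [ 0.634 -0.047  0.112]
 [ 0.703 -0.117  0.112]] [[ 0.6412 -0.1163  0.112 ]]
5898 [ 0.57444919 -0.18017423  0.10618231] [ 0.64048285 -0.05111522  0.11549326]
pan [ 0.63853717 -0.11610418] 0.06400784275658401
[0.4789456  0.08962964 0.03266124]
[0.64102494 0.09445717 0.06101185]
```

send_rows(plan=[[0,0.005,-0.036,0,0],[0,0.005,-0.036,0,0],[0,0.005,-0.036,0,0],[0,0.005,-0.036,0,0],[0,0.005,-0.036,0,0],[0,0.005,-0.036,0,0],[0,0.005,-0.036,0,0],[0,0.005,-0.036,0,0],[0,0.005,-0.036,0,0],[0,0,-0.03,0,0],[0,0,0,0,0],[0,0,0,0,0]])

```text
time_s: 3.48
position: [0.5042, -0.4588, 0.3244]
tcp_rot: [[-1.0, -0.001, -0.002], [-0.001, 1.0, 0.004], [0.002, 0.004, -1.0]]
force: [0.2, 1.3, -0.2]
opening: 1.002
grasp_force: 0.0
```

```bash
cat >> h.py <<'E'
import json
def wrist(name):
    c=calibration("wrist");p,d=capture("wrist");cv2.imwrite(f"pics/{name}.png",p)
    c={k:np.array(v).tolist() for k,v in c.items()};json.dump(c,open(f"pics/{name}.json","w"))
    v,u=np.mgrid[:420,:560]
    X=np.stack([(u-c["cx"])/c["fx"]*d,(v-c["cy"])/c["fy"]*d,d],-1)@np.array(c["rotation"]).T+c["xyz"]
    X[d==0]=np.nan;return c,p,X
E
python3 - <<'E'
from h import *
c,p,X=wrist("w2");np.save("pics/w2X.npy",X)
s=read_state();print(s["position"],proj(c,[[.5015,-.4645,.004],[.5015,-.4645,.07]]))
near=(abs(X[...,0]-.5)<.06)&(abs(X[...,1]+.465)<.06)
top=near&(X[...,2]>.058)&(X[...,2]<.09);print("knob",top.sum(),np.nanmedian(X[top],0),X[top].min(0),X[top].max(0))
E
```

```text
[ 0.50440685 -0.45757326  0.32487295] [[273.69137052 165.34718959]
 [273.09849736 173.83275638]]
knob 439 [ 0.50584973 -0.4579938   0.07091831] [ 0.49338475 -0.47032416  0.06115832] [ 0.51858408 -0.44579704  0.07342917]
```

View pics/w2.png

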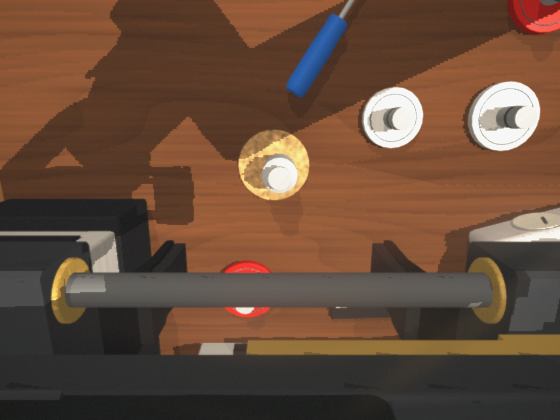

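The view shows the check weight's knob at (280,175), a little off the pad's centre at (274,165). That puts the weight at (0.506,-0.458).

send_rows(plan=[[0,-0.0015,0,0.038,0],[0,0,0,0.038,0],[0,0,0,0.038,0],[0,0,0,0.038,0],[0,0,0,0.038,0],[0,0,0,0.038,0],[0,0,0,0.03,0],[0,0,0,0.017,0],[0,0,0,0.01,0],[0,0,0,0.006,0],[0,0,0,0,0],[255,0,0,0,0],[255,0,0,0,0],[255,0,0,0,0],[255,0,0,0,0],[255,0,0,0,0],[255,0,0,0,0],[255,0,0,0,0],[255,0,0,0,0]])

```text
time_s: 5.12
position: [0.505, -0.4585, 0.0356]
tcp_rot: [[-1.0, 0.0, -0.001], [0.0, 1.0, 0.004], [0.001, 0.004, -1.0]]
force: [0.6, 4.7, 5.0]
opening: 0.482
grasp_force: 11.2
```

send_rows(plan=[[255,0,0,0,0],[255,0,0,0,0],[255,0,0,-0.01,0],[255,0,0,-0.02,0],[255,0,0,-0.03,0],[255,0,0,-0.03,0],[255,0,0,-0.03,0],[255,0,0,-0.03,0],[255,0,0,-0.02,0],[255,-0.007,0.017,0,0],[255,-0.0135,0.034,0,0],[255,-0.0135,0.034,0,0],[255,-0.0135,0.034,0,0],[255,-0.0135,0.034,0,0],[255,-0.0135,0.034,0,0],[255,-0.0135,0.034,0,0],[255,-0.0135,0.034,0,0],[255,-0.0135,0.034,0,0],[255,0,0,0,0]])

```text
time_s: 6.7
position: [0.6216, -0.1634, 0.2043]
tcp_rot: [[-1.0, -0.006, 0.0], [-0.006, 1.0, 0.005], [-0.0, 0.005, -1.0]]
force: [-0.0, 0.2, -5.3]
opening: 0.475
grasp_force: 30.0
```

send_rows(plan=[[255,-0.008,0.02,0,0],[255,-0.007,0.018,0,0],[255,-0.003,0.008,0,0],[255,0,0,0.015,0],[255,0,0,0.015,0],[255,0,0,0.012,0],[255,0,0,0.007,0],[255,0,0,0,0],[255,0,0,0,0],[255,0,0,0,0]])

```text
time_s: 7.53
position: [0.6388, -0.1257, 0.1571]
tcp_rot: [[-1.0, -0.0, 0.001], [-0.0, 1.0, -0.001], [-0.001, -0.001, -1.0]]
force: [0.6, -0.9, -4.0]
opening: 0.474
grasp_force: 30.0
```

send_rows(plan=[[255,0,0.005,0,0],[255,0,0.0045,0,0],[255,0,0,0,0],[255,0,0,0.005,0],[255,0,0,0.004,0],[255,0,0,0.003,0],[255,0,0,0.002,0],[255,0,0,0.002,0],[255,0,0,0.002,0],[255,0,0,0.002,0],[255,0,0,0.002,0],[255,0,0,0.002,0],[255,0,0,0.001,0],[255,0,0,0,0],[255,0,0,0,0]])

```text
time_s: 8.78
position: [0.638, -0.1155, 0.1317]
tcp_rot: [[-1.0, -0.001, -0.0], [-0.001, 1.0, 0.0], [0.0, 0.0, -1.0]]
force: [-1.8, 1.1, -0.8]
opening: 0.478
grasp_force: 30.0
```

send_rows(plan=[[255,0,0,0.001,0],[255,0,0,0,0],[50,0,0,0,0],[50,0,0,0,0],[50,0,0,0,0],[50,0,0,0,0],[50,0,0,0,0],[50,0,0,0,0],[50,0,0,-0.02,0],[50,0,0,-0.03,0],[50,0,0,-0.03,0],[50,0,0,-0.03,0],[50,0,0,-0.02,0],[50,0,0,0,0],[50,0,0,0,0],[50,0,0,0,0],[50,0,0,0,0],[50,0,0,0,0],[50,0,0,0,0],[50,0,0,0,0]])

```text
time_s: 10.45
position: [0.6379, -0.1155, 0.2595]
tcp_rot: [[-1.0, -0.0, -0.002], [-0.0, 1.0, 0.001], [0.002, 0.001, -1.0]]
force: [-0.9, -0.4, 0.5]
opening: 0.808
grasp_force: 0.0
```

send_rows(plan=[[50,0.03,0,0,0],[50,0.03,0,0,0],[50,0.02,0,0,0],[50,0,0,0,0],[50,0,0,0,0],[50,0,0,0,0],[50,0,0,0,0],[50,0,0,0,0],[50,0,0,0,0],[50,0,0,0,0]])

```text
time_s: 11.28
position: [0.5587, -0.1156, 0.2604]
tcp_rot: [[-1.0, -0.001, 0.0], [-0.001, 1.0, -0.0], [-0.0, -0.0, -1.0]]
force: [-0.0, 0.0, 0.2]
opening: 0.803
grasp_force: 0.0
```

```bash
cat >> h.py <<'E'
def panlook(name,h):
    "wrist look at a part h high on the pan: pan height and its top's centre"
    c,p,X=wrist(name);r=np.hypot(X[...,0]-.6395,X[...,1]+.116)
    q=(r>.047)&(r<.06)&(abs(X[...,2]-.1)<.025);zp=np.nanmedian(X[q][:,2]);print("pan z",zp,q.sum())
    t=(r<.06)&(X[...,2]>zp+h-.008)&(X[...,2]<zp+h+.012);T=X[t]
    print("top",t.sum(),np.round((T.min(0)+T.max(0))/2,4),np.round(np.median(T,0),4),np.round(T.max(0)-T.min(0),4));return c,p,X
E
python3 - <<'E'
from h import *
print(read_state()["position"]);panlook("w3",.066)
E
```

```text
[ 0.55871368 -0.11561904  0.260356  ]
pan z 0.0991727935377277 3522
top 803 [ 0.6406 -0.1165  0.1624] [ 0.6391 -0.1165  0.1651] [0.0232 0.0255 0.0091]
```

View pics/w3.png

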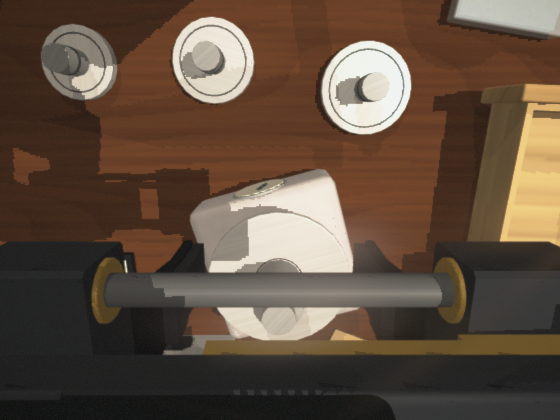

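The view shows the weight standing in the middle of the pan, with the knob at (278,318). The pan has settled about 13 mm down. I'll take the weight back now.

send_rows(plan=[[50,-0.03,0,0,0],[50,-0.03,0,0,0],[50,-0.02,0,0,0],[50,0,0,0,0],[50,0,0,0.035,0],[50,0,0,0.035,0],[50,0,0,0.03,0],[50,0,0,0.018,0],[50,0,0,0.01,0],[50,0,0,0,0],[50,0,0,0,0],[255,0,0,0,0],[255,0,0,0,0],[255,0,0,0,0],[255,0,0,0,0],[255,0,0,0,0],[255,0,0,0,0],[255,0,0,0,0],[255,0,0,0,0],[255,0,0,0,0]])

```text
time_s: 13.0
position: [0.6384, -0.1157, 0.1326]
tcp_rot: [[-1.0, -0.0, 0.001], [-0.0, 1.0, -0.0], [-0.001, -0.0, -1.0]]
force: [0.8, -1.3, 0.4]
opening: 0.476
grasp_force: 30.0
```

send_rows(plan=[[255,0,0,-0.005,0],[255,0,0,-0.01,0],[255,0,0,-0.025,0],[255,0,0,-0.025,0],[255,0,0,-0.015,0],[255,0.007,-0.0175,0,0],[255,0.0137,-0.035,0,0],[255,0.0137,-0.035,0,0],[255,0.0137,-0.035,0,0],[255,0.0137,-0.035,0,0],[255,0.0137,-0.035,0,0],[255,0.0137,-0.035,0,0],[255,0.0137,-0.035,0,0],[255,0.0137,-0.035,0,0],[255,0.0137,-0.035,0,0],[255,0.007,-0.0175,0,0],[255,0,0,0,0],[255,0,0,0,0]])

```text
time_s: 14.5
position: [0.4996, -0.4658, 0.2117]
tcp_rot: [[-1.0, 0.002, -0.001], [0.002, 1.0, 0.003], [0.001, 0.003, -1.0]]
force: [-0.8, 0.9, -5.6]
opening: 0.474
grasp_force: 30.0
```

send_rows(plan=[[255,-0.002,0.001,0.03,0],[255,0,0,0.03,0],[255,0,0,0.03,0],[255,0,0,0.03,0],[255,0,0,0.02,0],[255,0,0,0.015,0],[255,0,0,0.008,0],[255,0,0,0.005,0],[255,0,0,0.002,0],[255,0,0,0.002,0],[255,0,0,0,0],[255,0,0,0,0]])

```text
time_s: 15.5
position: [0.5036, -0.4651, 0.0417]
tcp_rot: [[-1.0, -0.0, 0.001], [-0.0, 1.0, -0.001], [-0.001, -0.001, -1.0]]
force: [-0.4, 0.1, -5.2]
opening: 0.476
grasp_force: 30.0
```

Still hanging by a few millimetres; lower by small steps.

send_rows(plan=[[255,0,0,0.0015,0],[255,0,0,0.0015,0],[255,0,0,0,0],[255,0,0,0,0]])

```text
time_s: 15.83
position: [0.5034, -0.4653, 0.039]
tcp_rot: [[-1.0, -0.0, 0.001], [-0.0, 1.0, -0.001], [-0.001, -0.001, -1.0]]
force: [-0.8, 0.1, 3.6]
opening: 0.472
grasp_force: 30.0
```

send_rows(plan=[[50,0,0,0,0],[50,0,0,0,0],[50,0,0,0,0],[50,0,0,0,0],[50,0,0,0,0],[50,0,0,-0.02,0],[50,0,0,-0.035,0],[50,0,0,-0.04,0],[50,0,0,-0.04,0],[50,0,0,-0.04,0],[50,0,0,-0.035,0],[50,0,0,-0.02,0],[50,0.004,0.036,0,0],[50,0.004,0.036,0,0],[50,0.004,0.036,0,0],[50,0.004,0.036,0,0],[50,0.004,0.036,0,0],[50,0.004,0.036,0,0],[50,0.004,0.036,0,0],[50,0.004,0.036,0,0]])

```text
time_s: 17.5
position: [0.4704, -0.175, 0.2676]
tcp_rot: [[-1.0, 0.0, 0.0], [0.0, 1.0, -0.0], [-0.0, -0.0, -1.0]]
force: [1.2, -0.4, -0.1]
opening: 0.805
grasp_force: 0.0
```

send_rows(plan=[[50,0,0.036,0,0],[50,0,0.036,0,0],[50,0,0.036,0,0],[50,0,0.025,0,0],[50,0,0,0,0],[50,0,0,0,0]])

```text
time_s: 18.0
position: [0.4707, -0.0425, 0.2677]
tcp_rot: [[-1.0, -0.004, 0.0], [-0.004, 1.0, -0.001], [-0.0, -0.001, -1.0]]
force: [0.3, 0.5, 0.5]
opening: 0.802
grasp_force: 0.0
```

```bash
cat >> h.py <<'E'
def fly(name,seeds,X=None,c=None,p=None):
    if c is None: c,p,X=wrist(name)
    h=cv2.cvtColor(p,cv2.COLOR_BGR2HSV);w=(h[...,1]<60)&(h[...,2]>90)
    for x,y in seeds:
        print("disc",blob(c,w,proj(c,[[x,y,.012]])[0],.012),end=" ")
        t=(np.hypot(X[...,0]-x,X[...,1]-y)<.05)&(abs(X[...,2]-.05)<.006);T=X[t]
        if len(T):print("hub",t.sum(),np.round((T.min(0)+T.max(0))/2,4),np.round(T.max(0)-T.min(0),3))
    return c,p,X
E
python3 - <<'E'
from h import *
s=read_state();print(s["position"])
c,p,X=fly("w4",[(.467,-.027),(.441,-.183)])
pt,d=capture("top");c=calibration("top");h=cv2.cvtColor(pt,cv2.COLOR_BGR2HSV);cv2.imwrite("pics/top1.png",pt)
v,u=np.mgrid[:420,:560]
cork=(h[...,0]>10)&(h[...,0]<22)&(h[...,1]>70)&(h[...,2]>140);print("pad",blob(c,cork,(387,220),.004))
X=np.stack([(u-c["cx"])/c["fx"]*d,(v-c["cy"])/c["fy"]*d,d],-1)@np.array(c["rotation"]).T+c["xyz"]
t=(np.hypot(X[...,0]-.5,X[...,1]+.465)<.06)&(X[...,2]>.055);T=X[t];print("weight",t.sum(),(T.min(0)+T.max(0))/2)
E
```

```text
[ 0.47070576 -0.04250999  0.26769619]
disc [ 0.4669 -0.0273  0.0919  0.0927] hub 519 [ 0.4673 -0.0272  0.0489] [0.026 0.025 0.009]
disc [ 0.4402 -0.182   0.0823  0.0843] hub 579 [ 0.4404 -0.1821  0.0488] [0.025 0.025 0.009]
pad [ 0.5012 -0.463   0.0955  0.097 ]
weight 52 [ 0.49998187 -0.46259571  0.06571363]
```

View pics/w4.png

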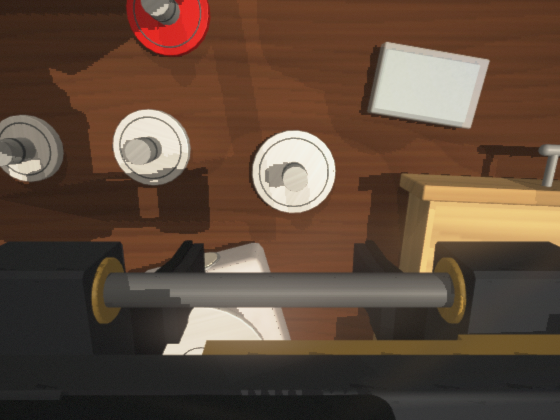

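The view shows flywheel 1 unmoved with its hub at (294,177), and the weight is back on the pad. I'll grasp flywheel 1.

send_rows(plan=[[50,0.0035,0.0153,0.02,0],[50,0,0,0.038,0],[50,0,0,0.038,0],[50,0,0,0.038,0],[50,0,0,0.038,0],[50,0,0,0.03,0],[50,0,0,0.018,0],[50,0,0,0.01,0],[50,0,0,0.005,0],[50,0,0,0.001,0],[50,0,0,0,0],[255,0,0,0,0],[255,0,0,0,0],[255,0,0,0,0],[255,0,0,0,0],[255,0,0,0,0],[255,0,0,0,0],[255,0,0,0,0],[255,0,0,0,0],[255,0,0,0,0]])

```text
time_s: 19.77
position: [0.4672, -0.028, 0.0316]
tcp_rot: [[-1.0, -0.0, -0.0], [-0.0, 1.0, 0.0], [0.0, 0.0, -1.0]]
force: [0.9, 2.1, 2.5]
opening: 0.291
grasp_force: 30.0
```

send_rows(plan=[[255,0,0,-0.01,0],[255,0,0,-0.025,0],[255,0,0,-0.035,0],[255,0,0,-0.035,0],[255,0,0,-0.035,0],[255,0,0,-0.025,0],[255,0,0,-0.01,0],[255,-0.014,-0.007,0,0],[255,-0.028,-0.0145,0,0],[255,-0.028,-0.0145,0,0],[255,-0.028,-0.0145,0,0],[255,-0.028,-0.0145,0,0],[255,-0.028,-0.0145,0,0],[255,-0.018,-0.0085,0,0],[255,0,0,0,0],[255,0,0,0.02,0],[255,0,0,0.02,0],[255,0,0,0.01,0],[255,0,0,0,0],[255,0,0,0,0]])

```text
time_s: 21.43
position: [0.6383, -0.1159, 0.1559]
tcp_rot: [[-1.0, -0.001, -0.003], [-0.001, 1.0, 0.001], [0.003, 0.001, -1.0]]
force: [0.7, 0.6, -3.3]
opening: 0.291
grasp_force: 30.0
```

send_rows(plan=[[255,0,0,0.005,0],[255,0,0,0.004,0],[255,0,0,0.003,0],[255,0,0,0.002,0],[255,0,0,0.002,0],[255,0,0,0.002,0],[255,0,0,0.001,0],[255,0,0,0,0],[255,0,0,0,0]])

```text
time_s: 22.18
position: [0.6395, -0.1163, 0.1378]
tcp_rot: [[-1.0, -0.0, 0.0], [-0.0, 1.0, -0.0], [-0.0, -0.0, -1.0]]
force: [-0.0, 0.0, -2.2]
opening: 0.288
grasp_force: 30.0
```

send_rows(plan=[[255,0,0,0.001,0],[255,0,0,0,0],[100,0,0,0,0],[100,0,0,0,0],[100,0,0,0,0],[100,0,0,0,0],[100,0,0,0,0],[100,0,0,-0.02,0],[100,0,0,-0.03,0],[100,0,0,-0.03,0],[100,0,0,-0.03,0],[100,0,0,-0.02,0],[100,0.03,0,0,0],[100,0.03,0,0,0],[100,0.02,0,0,0],[100,0,0,0,0],[100,0,0,0,0],[100,0,0,0,0],[100,0,0,0,0],[100,0,0,0,0]])

```text
time_s: 23.85
position: [0.5605, -0.1165, 0.2664]
tcp_rot: [[-1.0, -0.001, 0.001], [-0.001, 1.0, -0.0], [-0.001, -0.0, -1.0]]
force: [-0.6, -0.1, 1.0]
opening: 0.61
grasp_force: 0.0
```

send_rows(plan=[[100,0,0,0,0],[100,0,0,0,0],[100,0,0,0,0],[100,0,0,0,0],[100,0,0,0,0],[100,0,0,0,0]])

```text
time_s: 24.35
position: [0.5594, -0.1163, 0.2665]
tcp_rot: [[-1.0, -0.0, -0.0], [-0.0, 1.0, 0.0], [0.0, 0.0, -1.0]]
force: [-0.1, 0.7, -0.8]
opening: 0.607
grasp_force: 0.0
```

```bash
python3 - <<'E'
from h import *
print(read_state()["position"]);c,p,X=panlook("w5",.05)
E
```

```text
[ 0.55940468 -0.11630806  0.26652002]
pan z 0.10358570730340033 2961
top 327 [ 0.6458 -0.1169  0.1539] [ 0.6448 -0.1173  0.1536] [0.0122 0.0246 0.0035]
```

send_rows(plan=[[100,-0.03,0,0,0],[100,-0.03,0,0,0],[100,-0.0195,0,0,0],[100,0,0,0,0],[100,0,0,0.035,0],[100,0,0,0.035,0],[100,0,0,0.03,0],[100,0,0,0.018,0],[100,0,0,0.01,0],[100,0,0,0.003,0],[100,0,0,0,0],[100,0,0,0,0],[255,0,0,0,0],[255,0,0,0,0],[255,0,0,0,0],[255,0,0,0,0],[255,0,0,0,0],[255,0,0,0,0],[255,0,0,0,0],[255,0,0,0,0]])

```text
time_s: 26.07
position: [0.639, -0.1163, 0.1356]
tcp_rot: [[-1.0, -0.0, 0.0], [-0.0, 1.0, -0.0], [-0.0, -0.0, -1.0]]
force: [0.5, 0.0, -0.4]
opening: 0.289
grasp_force: 30.0
```

send_rows(plan=[[255,0,0,-0.005,0],[255,0,0,-0.01,0],[255,0,0,-0.025,0],[255,0,0,-0.03,0],[255,0,0,-0.03,0],[255,0.015,0.032,0,0],[255,0.015,0.032,0,0],[255,0.015,0.032,0,0],[255,0.015,0.032,0,0],[255,0.015,0.032,0,0],[255,0.015,0.032,0,0],[255,0.015,0.032,0,0],[255,0.015,0.032,0,0],[255,0,0.032,0,0],[255,0,0.02,0,0],[255,0,0,0,0],[255,0,0,0,0]])

```text
time_s: 27.48
position: [0.518, 0.1926, 0.2358]
tcp_rot: [[-1.0, -0.003, -0.001], [-0.003, 1.0, -0.001], [0.001, -0.001, -1.0]]
force: [0.4, -1.0, -3.1]
opening: 0.294
grasp_force: 30.0
```

```bash
python3 - <<'E'
from h import *
s=read_state();print(s["position"],s["force"])
c,p,X=wrist("w6")
for y in (.13,.15,.2,.25,.3):
    b=abs(X[...,1]-y)<.004
    f=b&(abs(X[...,2]-.083)<.006)&(X[...,0]<.56); e=b&(abs(X[...,2]-.095)<.006)&(X[...,0]>.56)&(X[...,0]<.75); fl=b&(abs(X[...,2]-.022)<.006)
    g=lambda m:np.round([m.sum(),*( (X[m][:,0].min(),X[m][:,0].max()) if m.any() else ())],3)
    print(y,"front",g(f),"unit",g(e),"floor",g(fl))
for x in (.5,.52,.55,.6):
    b=(abs(X[...,0]-x)<.004);m=b&(abs(X[...,2]-.073)<.006)&(X[...,1]<.15);fl=b&(abs(X[...,2]-.022)<.006)
    print(x,"side",np.round([m.sum(),*((X[m][:,1].min(),X[m][:,1].max()) if m.any() else ())],3),"floor y",np.round([fl.sum(),*((X[fl][:,1].min(),X[fl][:,1].max()) if fl.any() else ())],3))
E
```

```text
[0.51797677 0.19263177 0.23577056] [ 0.41390817 -0.96386881 -3.07653952]
0.13 front [186.      0.468   0.483] unit [0] floor [8.63e+02 3.52e-01 5.25e-01]
0.15 front [185.      0.469   0.483] unit [0] floor [7.62e+02 3.52e-01 5.09e-01]
0.2 front [189.      0.471   0.486] unit [0] floor [8.    0.471 0.471]
0.25 front [183.      0.473   0.488] unit [0] floor [139.      0.473   0.52 ]
0.3 front [184.      0.475   0.49 ] unit [0] floor [5.76e+02 4.75e-01 5.79e-01]
0.5 side [83.     0.101  0.107] floor y [6.92e+02 1.06e-01 3.08e-01]
0.52 side [85.     0.1    0.106] floor y [1.684e+03 1.050e-01 4.350e-01]
0.55 side [74.     0.098  0.105] floor y [ 1.339e+03 -9.000e-02  4.340e-01]
0.6 side [0] floor y [ 2.31e+02 -5.10e-02  4.32e-01]
```

View pics/w6.png

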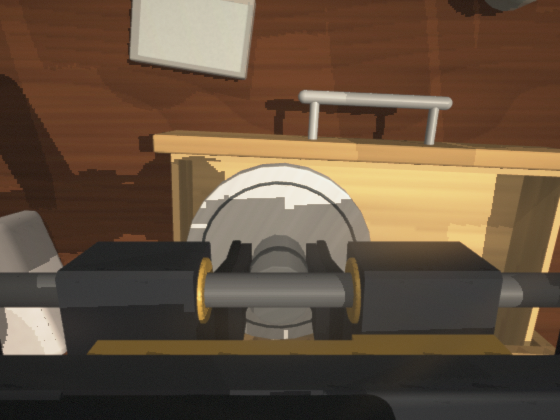

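The view shows the drawer's inside front edge and side walls clearly, with the handle bar from (303,97) to (448,103) and the held flywheel hub up. The bay centre comes to about (0.558,0.268), yawed by about -2.7°. I'll lay flywheel 1 on the left side.

send_rows(plan=[[255,-0.0035,0.016,0,0],[255,-0.0067,0.031,0,0],[255,-0.0067,0.031,0,0],[255,-0.0067,0.031,0,0],[255,-0.0067,0.031,0,0],[255,-0.0067,0.031,0,0],[255,-0.003,0.013,0,0],[255,0,0,0,0],[255,0,0,0,0],[255,0,0,0.03,0],[255,0,0,0.035,0],[255,0,0,0.035,0],[255,0,0,0.03,0],[255,0,0,0.02,0],[255,0,0,0.01,0],[255,0,0,0.008,0],[255,0,0,0.005,0],[255,0,0,0,0],[255,0,0,0,0]])

```text
time_s: 29.12
position: [0.5597, 0.3757, 0.0639]
tcp_rot: [[-1.0, -0.0, 0.002], [-0.0, 1.0, 0.001], [-0.002, 0.001, -1.0]]
force: [-0.4, 0.7, -3.3]
opening: 0.292
grasp_force: 30.0
```

send_rows(plan=[[255,0,0,0.004,0],[255,0,0,0.002,0],[255,0,0,0.002,0],[255,0,0,0.001,0],[255,0,0,0,0],[255,0,0,0,0]])

```text
time_s: 29.62
position: [0.5597, 0.3759, 0.0553]
tcp_rot: [[-1.0, -0.001, 0.003], [-0.001, 1.0, 0.001], [-0.003, 0.001, -1.0]]
force: [-0.3, -1.3, 5.3]
opening: 0.289
grasp_force: 30.0
```

send_rows(plan=[[100,0,0,0,0],[100,0,0,0,0],[100,0,0,0,0],[100,0,0,0,0],[100,0,0,-0.02,0],[100,0,0,-0.035,0],[100,0,0,-0.04,0],[100,0,0,-0.04,0],[100,0,0,-0.04,0],[100,0,0,-0.035,0],[100,0.0075,-0.039,0,0],[100,0.0075,-0.039,0,0],[100,0.0075,-0.039,0,0],[100,0.0075,-0.039,0,0],[100,0.0075,-0.039,0,0],[100,0.0075,-0.039,0,0],[100,0.0075,-0.039,0,0],[100,0.0075,-0.039,0,0],[100,0.0075,-0.039,0,0],[100,0.0075,-0.039,0,0]])

```text
time_s: 31.28
position: [0.4831, -0.0159, 0.2636]
tcp_rot: [[-1.0, -0.001, 0.0], [-0.001, 1.0, 0.0], [-0.0, 0.0, -1.0]]
force: [0.6, -0.9, 0.8]
opening: 0.609
grasp_force: 0.0
```

send_rows(plan=[[100,0.0075,-0.039,0,0],[100,0.0075,-0.039,0,0],[100,0.0075,-0.039,0,0],[100,0.0075,-0.025,0,0],[100,0,0,0,0],[100,0,0,0,0]])

```text
time_s: 31.78
position: [0.4535, -0.1574, 0.2634]
tcp_rot: [[-1.0, 0.003, -0.0], [0.003, 1.0, 0.001], [0.0, 0.001, -1.0]]
force: [-0.3, 0.2, 0.9]
opening: 0.61
grasp_force: 0.0
```

```bash
python3 - <<'E'
from h import *
s=read_state();print(s["position"])
c,p,X=fly("w7",[(.4403,-.182),(.442,-.318)])
p,d=capture("top");cv2.imwrite("pics/top2.png",p)
cv2.imwrite("pics/top2z.png",cv2.resize(p[120:310,100:420],None,fx=2.5,fy=2.5,interpolation=cv2.INTER_CUBIC))
E
```

```text
[ 0.45354034 -0.15744482  0.26335878]
disc [ 0.4405 -0.1829  0.0818  0.0825] hub 535 [ 0.4402 -0.1827  0.0487] [0.025 0.025 0.009]
disc [ 0.4418 -0.3185  0.0729  0.0748] hub 585 [ 0.4422 -0.3187  0.0489] [0.025 0.025 0.01 ]
```

View pics/top2z.png

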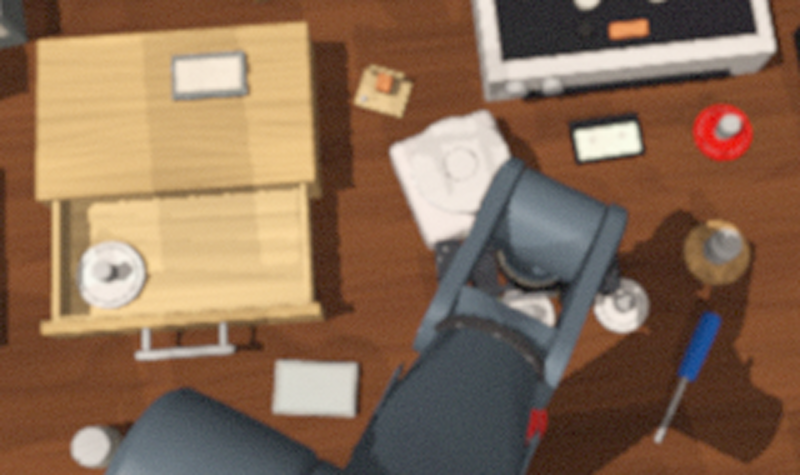

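The view shows flywheel 1 flat, hub up, in the drawer at (111,272), and flywheels 2 and 3 in place. Flywheel 2 is next.

send_rows(plan=[[100,0.0132,-0.0254,0.015,0],[100,0,0,0.038,0],[100,0,0,0.038,0],[100,0,0,0.038,0],[100,0,0,0.038,0],[100,0,0,0.03,0],[100,0,0,0.018,0],[100,0,0,0.01,0],[100,0,0,0.005,0],[100,0,0,0.002,0],[100,0,0,0,0],[255,0,0,0,0],[255,0,0,0,0],[255,0,0,0,0],[255,0,0,0,0],[255,0,0,0,0],[255,0,0,0,0],[255,0,0,0,0],[255,0,0,0,0],[255,0,0,0,0]])

```text
time_s: 33.55
position: [0.4409, -0.182, 0.032]
tcp_rot: [[-1.0, -0.0, 0.001], [-0.0, 1.0, -0.0], [-0.001, -0.0, -1.0]]
force: [-0.4, 0.7, 5.8]
opening: 0.291
grasp_force: 30.0
```

send_rows(plan=[[255,0,0,-0.01,0],[255,0,0,-0.025,0],[255,0,0,-0.035,0],[255,0,0,-0.035,0],[255,0,0,-0.035,0],[255,0,0,-0.025,0],[255,0,0,-0.01,0],[255,-0.014,0.005,0,0],[255,-0.03,0.01,0,0],[255,-0.03,0.01,0,0],[255,-0.03,0.01,0,0],[255,-0.03,0.01,0,0],[255,-0.03,0.01,0,0],[255,-0.03,0.01,0,0],[255,-0.0046,0.001,0,0],[255,0,0,0.02,0],[255,0,0,0.02,0],[255,0,0,0.01,0],[255,0,0,0,0],[255,0,0,0,0]])

```text
time_s: 35.22
position: [0.6383, -0.1156, 0.1559]
tcp_rot: [[-1.0, -0.0, -0.002], [-0.0, 1.0, 0.001], [0.002, 0.001, -1.0]]
force: [-0.3, -0.1, -2.2]
opening: 0.292
grasp_force: 30.0
```

send_rows(plan=[[255,0,0,0.005,0],[255,0,0,0.004,0],[255,0,0,0.003,0],[255,0,0,0.002,0],[255,0,0,0.002,0],[255,0,0,0.001,0],[255,0,0,0,0],[255,0,0,0,0],[100,0,0,0,0],[100,0,0,0,0],[100,0,0,0,0],[100,0,0,0,0],[100,0,0,0,0],[100,0,0,-0.02,0],[100,0,0,-0.03,0],[100,0,0,-0.03,0],[100,0,0,-0.03,0],[100,0,0,-0.02,0],[100,0,0,0,0],[100,0,0,0,0]])

```text
time_s: 36.88
position: [0.6399, -0.1158, 0.271]
tcp_rot: [[-1.0, -0.0, 0.003], [-0.0, 1.0, -0.001], [-0.003, -0.001, -1.0]]
force: [-1.2, -0.1, -0.7]
opening: 0.609
grasp_force: 0.0
```

send_rows(plan=[[100,0.03,0,0,0],[100,0.03,0,0,0],[100,0.03,0,0,0],[100,0.01,0,0,0],[100,0,0,0,0],[100,0,0,0,0],[100,0,0,0,0],[100,0,0,0,0],[100,0,0,0,0],[100,0,0,0,0]])

```text
time_s: 37.72
position: [0.5401, -0.1158, 0.2693]
tcp_rot: [[-1.0, -0.001, 0.0], [-0.001, 1.0, -0.0], [-0.0, -0.0, -1.0]]
force: [-0.7, 0.5, 1.5]
opening: 0.606
grasp_force: 0.0
```

```bash
python3 - <<'E'
from h import *
print(read_state()["position"]);c,p,X=panlook("w8",.05)
E
```

```text
[ 0.54012185 -0.11578758  0.26930169]
pan z 0.10635637298882111 2731
top 813 [ 0.6377 -0.1163  0.1533] [ 0.6365 -0.1168  0.1562] [0.0243 0.0253 0.0099]
```

send_rows(plan=[[100,-0.03,0,0,0],[100,-0.035,0,0,0],[100,-0.025,0,0,0],[100,-0.009,0,0,0],[100,0,0,0.035,0],[100,0,0,0.035,0],[100,0,0,0.03,0],[100,0,0,0.018,0],[100,0,0,0.01,0],[100,0,0,0.003,0],[100,0,0,0,0],[100,0,0,0,0],[255,0,0,0,0],[255,0,0,0,0],[255,0,0,0,0],[255,0,0,0,0],[255,0,0,0,0],[255,0,0,0,0],[255,0,0,0,0],[255,0,0,0,0]])

```text
time_s: 39.43
position: [0.6384, -0.1157, 0.1386]
tcp_rot: [[-1.0, -0.0, 0.0], [-0.0, 1.0, -0.0], [-0.0, -0.0, -1.0]]
force: [0.2, 0.7, 1.0]
opening: 0.289
grasp_force: 30.0
```

send_rows(plan=[[255,0,0,-0.005,0],[255,0,0,-0.01,0],[255,0,0,-0.025,0],[255,0,0,-0.03,0],[255,0,0,-0.02,0],[255,0.004,0.018,0,0],[255,0.0081,0.038,0,0],[255,0.0081,0.038,0,0],[255,0.0081,0.038,0,0],[255,0.0081,0.038,0,0],[255,0.0081,0.038,0,0],[255,0.0081,0.038,0,0],[255,0.0081,0.038,0,0],[255,0.0081,0.038,0,0],[255,0.0081,0.038,0,0],[255,0.0045,0.019,0,0],[255,0,0,0,0],[255,0,0,0,0],[255,0,0,0,0]])

```text
time_s: 41.02
position: [0.556, 0.263, 0.2281]
tcp_rot: [[-1.0, -0.001, -0.001], [-0.001, 1.0, -0.001], [0.001, -0.001, -1.0]]
force: [-0.2, -0.4, -2.8]
opening: 0.293
grasp_force: 30.0
```

send_rows(plan=[[255,0,0,0.03,0],[255,0,0,0.035,0],[255,0,0,0.035,0],[255,0,0,0.03,0],[255,0,0,0.02,0],[255,0,0,0.01,0],[255,0,0,0.006,0],[255,0,0,0.002,0],[255,0,0,0.002,0],[255,0,0,0.001,0],[255,0,0,0.001,0],[255,0,0,0,0],[255,0,0,0,0]])

```text
time_s: 42.1
position: [0.5613, 0.2595, 0.0618]
tcp_rot: [[-1.0, 0.001, 0.009], [0.0, 1.0, -0.003], [-0.009, -0.003, -1.0]]
force: [-0.7, -12.5, 18.1]
opening: 0.294
grasp_force: 30.1
```

Something is in the way here, so I'll lift and look.

send_rows(plan=[[255,0,0,-0.01,0],[255,0,0,-0.03,0],[255,0,0,-0.035,0],[255,0,0,-0.035,0],[255,0,0,-0.035,0],[255,0.03,0,-0.02,0],[255,0.03,-0.02,0,0],[255,0.02,-0.035,0,0],[255,0,-0.035,0,0],[255,0,-0.03,0,0],[255,0,0,0,0],[255,0,0,0,0]])

```text
time_s: 43.1
position: [0.4773, 0.1416, 0.2225]
tcp_rot: [[-1.0, 0.004, 0.002], [0.004, 1.0, 0.001], [-0.002, 0.001, -1.0]]
force: [-0.0, -0.2, -3.0]
opening: 0.291
grasp_force: 29.6
```

```bash
python3 - <<'E'
from h import *
s=read_state();print(s["position"],s["force"],s["opening"])
p,d=capture("top");cv2.imwrite("pics/top3.png",p)
q,_=capture("scene");cv2.imwrite("pics/scene3.png",q)
a=cv2.resize(p[160:280,100:260],(400,300),interpolation=cv2.INTER_CUBIC);b=cv2.resize(q[110:290,260:500],(400,300),interpolation=cv2.INTER_CUBIC)
cv2.imwrite("pics/both3.png",np.hstack([a,b]))
E
```

```text
[0.47728965 0.14158097 0.22253045] [-0.0399519 -0.2058679 -3.0279132] 0.29123577425695557
```

View pics/both3.png

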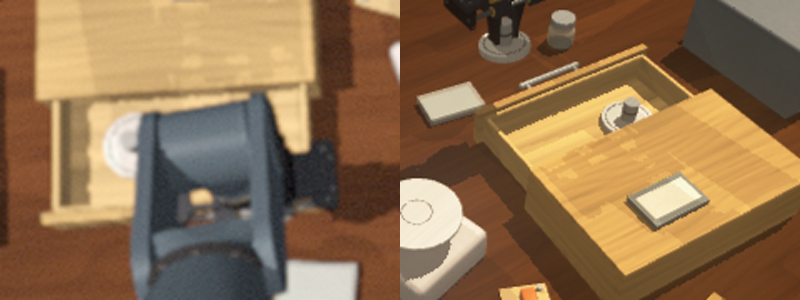

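The view shows flywheel 1 pushed towards the middle of the drawer, with its hub at about (399,173) in the scene image. It was either knocked or nudged. Next I find where it lies and check the held part.

```bash
python3 - <<'E'
from h import *
c=calibration("scene");q=cv2.imread("pics/scene3.png")
print(np.round(ray(c,(398,170),.072),3),np.round(ray(c,(395.6,180),.034),3))
h=cv2.cvtColor(q,cv2.COLOR_BGR2HSV);w=(h[...,1]<50)&(h[...,2]>90)
print(blob(c,w,(396,180),.034))
t=calibration("top");print("top left edge",np.round(ray(t,(142,218),.034),3))
c,p,X=wrist("w9");cv2.imwrite("pics/w9.png",p)
# held disc tilt: fit plane to its upper face
P=read_state()["position"];m=(np.hypot(X[...,0]-P[0],X[...,1]-P[1])<.038)&(np.hypot(X[...,0]-P[0],X[...,1]-P[1])>.02)&(abs(X[...,2]-(P[2]-.02))<.012)
A=X[m];s=np.linalg.lstsq(np.c_[A[:,:2]-P[:2],np.ones(len(A))],A[:,2]-P[2],rcond=None)[0];print(m.sum(),"tilt",s)
for y in (.13,.15,.2,.25):
    f=(abs(X[...,1]-y)<.004)&(abs(X[...,2]-.083)<.006)&(X[...,0]<.56)
    if f.any(): print(y,X[f][:,0].min(),X[f][:,0].max())
E
```

```text
[[0.593 0.336 0.072]] [[0.594 0.335 0.034]]
[0.7659 0.3086 0.0499 0.0532]
top left edge [[0.6   0.379 0.034]]
7321 tilt [ 0.11330999  0.02773057 -0.01926612]
0.2 0.4843133702435813 0.4967731905158624
0.25 0.4861574071909017 0.5010661069383773
```

View pics/w9.png

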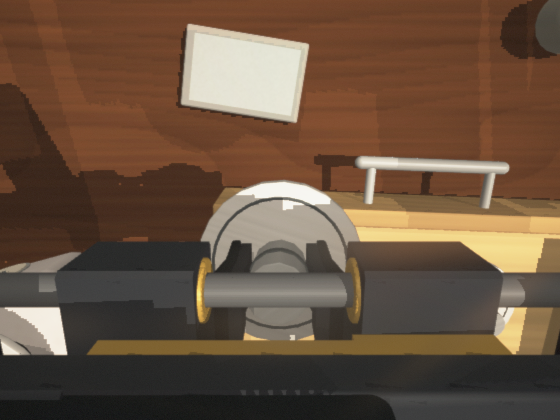

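The view shows the drawer pushed in about 13 mm, and the held flywheel tilted about 6° in the grip. Flywheel 1 lies flat near (0.593,0.335). I'll lay flywheel 2 on the free right side, which leaves a gap for flywheel 3.

send_rows(plan=[[255,-0.02,0.004,0,0],[255,-0.03,0.006,0,0],[255,-0.025,0.004,0,0],[255,-0.008,0,0,0],[255,0,0,0,0],[255,0,0,0.03,0],[255,0,0,0.035,0],[255,0,0,0.035,0],[255,0,0,0.03,0],[255,0,0,0.015,0],[255,0,0,0.008,0],[255,0,0,0.002,0],[255,0,0,0,0],[255,0,0,0,0]])

```text
time_s: 44.42
position: [0.5604, 0.1576, 0.0678]
tcp_rot: [[-1.0, -0.001, 0.002], [-0.001, 1.0, 0.0], [-0.002, 0.0, -1.0]]
force: [-0.5, -0.3, -1.4]
opening: 0.288
grasp_force: 29.6
```

send_rows(plan=[[255,0,0,0.003,0],[255,0,0,0.002,0],[255,0,0,0.002,0],[255,0,0,0.001,0],[255,0,0,0,0],[255,0,0,0,0]])

```text
time_s: 44.92
position: [0.5598, 0.1572, 0.0586]
tcp_rot: [[-1.0, -0.0, 0.0], [-0.0, 1.0, -0.0], [-0.0, -0.0, -1.0]]
force: [0.2, 0.9, -1.7]
opening: 0.289
grasp_force: 29.6
```

send_rows(plan=[[255,0,0,0.001,0],[255,0,0,0.001,0],[255,0,0,0,0],[255,0,0,0,0]])

```text
time_s: 45.25
position: [0.5608, 0.1574, 0.0572]
tcp_rot: [[-1.0, -0.0, 0.002], [-0.0, 1.0, 0.0], [-0.002, 0.0, -1.0]]
force: [1.8, 0.4, 3.0]
opening: 0.291
grasp_force: 29.8
```

send_rows(plan=[[120,0,0,0,0],[120,0,0,0,0],[120,0,0,0,0],[120,0,0,0,0],[120,0,0,-0.02,0],[120,0,0,-0.035,0],[120,0,0,-0.04,0],[120,0,0,-0.04,0],[120,0,0,-0.04,0],[120,0,0,-0.03,0],[120,0.009,-0.037,0,0],[120,0.009,-0.037,0,0],[120,0.009,-0.037,0,0],[120,0.009,-0.037,0,0],[120,0.009,-0.037,0,0],[120,0.009,-0.037,0,0],[120,0.009,-0.037,0,0],[120,0.009,-0.037,0,0],[120,0.009,-0.037,0,0],[120,0.009,-0.037,0,0]])

```text
time_s: 46.92
position: [0.4688, -0.2141, 0.2614]
tcp_rot: [[-1.0, -0.0, -0.0], [-0.0, 1.0, 0.0], [0.0, 0.0, -1.0]]
force: [0.1, 0.5, 0.0]
opening: 0.529
grasp_force: 0.0
```

send_rows(plan=[[100,0.009,-0.037,0,0],[100,0.003,-0.037,0,0],[100,0,-0.02,0,0],[100,0,0,0,0],[100,0,0,0,0]])

```text
time_s: 47.33
position: [0.4573, -0.3074, 0.261]
tcp_rot: [[-1.0, 0.002, -0.001], [0.002, 1.0, 0.001], [0.001, 0.001, -1.0]]
force: [0.2, 0.9, 0.1]
opening: 0.605
grasp_force: 0.0
```

```bash
python3 - <<'E'
from h import *
s=read_state();print(s["position"],s["force"])
fly("w10",[(.442,-.3187)])
p,d=capture("top");cv2.imwrite("pics/top4.png",p);c=calibration("top")
v,u=np.mgrid[:420,:560];X=np.stack([(u-c["cx"])/c["fx"]*d,(v-c["cy"])/c["fy"]*d,d],-1)@np.array(c["rotation"]).T+c["xyz"]
for n,(a,b) in {"f1":(.28,.40),"f2":(.12,.22)}.items():
    t=(X[...,0]>.53)&(X[...,0]<.625)&(X[...,1]>a)&(X[...,1]<b)&(X[...,2]>.058)&(X[...,2]<.08);T=X[t];print(n,t.sum(),T.min(0),T.max(0))
h=cv2.cvtColor(p,cv2.COLOR_BGR2HSV);w=(h[...,1]<60)&(h[...,2]>100)
for s in ((.593,.335),(.56,.157)): print(blob(c,w,proj(c,[[*s,.034]])[0],.034))
cv2.imwrite("pics/top4z.png",cv2.resize(p[160:280,100:260],None,fx=4,fy=4,interpolation=cv2.INTER_CUBIC))
E
```

```text
[ 0.45734097 -0.30738683  0.26099925] [0.22762873 0.85802495 0.12366165]
disc [ 0.4421 -0.3198  0.0718  0.0726] hub 544 [ 0.4422 -0.3195  0.0492] [0.025 0.025 0.009]
f1 53 [0.58326875 0.32677717 0.05832495] [0.60607644 0.35244837 0.0763807 ]
f2 45 [0.54859308 0.14817681 0.06225643] [0.57274776 0.1717711  0.07590334]
[0.5962 0.3361 0.0943 0.0956]
[0.5624 0.157  0.0833 0.0844]
```

View pics/top4z.png

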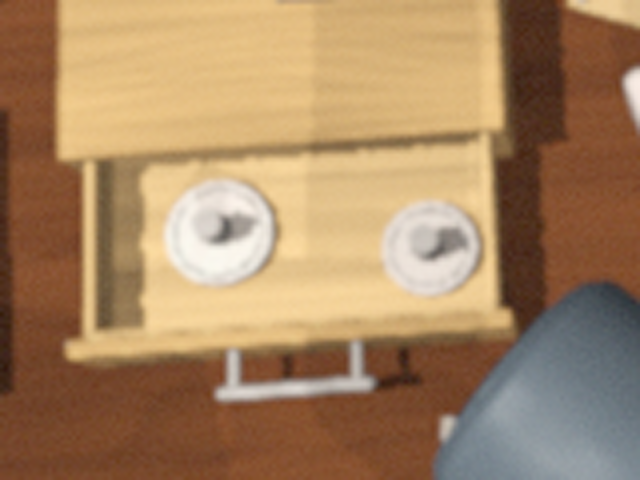

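The view shows both flywheels flat and hub up in the drawer, at (220,232) and (430,247). The gap between them is wide enough for flywheel 3. I'll grasp it.

send_rows(plan=[[100,0.0152,-0.0122,0.013,0],[100,0,0,0.038,0],[100,0,0,0.038,0],[100,0,0,0.038,0],[100,0,0,0.038,0],[100,0,0,0.03,0],[100,0,0,0.018,0],[100,0,0,0.01,0],[100,0,0,0.005,0],[100,0,0,0.0015,0],[100,0,0,0,0],[255,0,0,0,0],[255,0,0,0,0],[255,0,0,0,0],[255,0,0,0,0],[255,0,0,0,0],[255,0,0,0,0],[255,0,0,0,0],[255,0,0,0,0],[255,0,0,0,0]])

```text
time_s: 49.1
position: [0.4429, -0.3191, 0.0325]
tcp_rot: [[-1.0, -0.0, 0.0], [-0.0, 1.0, -0.0], [-0.0, -0.0, -1.0]]
force: [-0.9, 2.0, 5.9]
opening: 0.289
grasp_force: 30.0
```

send_rows(plan=[[255,0,0,-0.01,0],[255,0,0,-0.03,0],[255,0,0,-0.04,0],[255,0,0,-0.04,0],[255,0,0,-0.035,0],[255,0,0,-0.02,0],[255,-0.014,0.0145,0,0],[255,-0.025,0.026,0,0],[255,-0.025,0.026,0,0],[255,-0.025,0.026,0,0],[255,-0.025,0.026,0,0],[255,-0.025,0.026,0,0],[255,-0.025,0.026,0,0],[255,-0.025,0.026,0,0],[255,-0.0075,0.0065,0,0],[255,0,0,0,0],[255,0,0,0.02,0],[255,0,0,0.02,0],[255,0,0,0.01,0],[255,0,0,0,0]])

```text
time_s: 50.77
position: [0.6358, -0.1163, 0.1539]
tcp_rot: [[-1.0, 0.001, -0.008], [0.001, 1.0, 0.002], [0.008, 0.002, -1.0]]
force: [-1.0, 0.1, -2.4]
opening: 0.29
grasp_force: 30.0
```

send_rows(plan=[[255,0,0,0,0],[255,0,0,0,0]])

```text
time_s: 50.93
position: [0.6394, -0.1169, 0.158]
tcp_rot: [[-1.0, 0.001, 0.001], [0.001, 1.0, -0.001], [-0.001, -0.001, -1.0]]
force: [-0.2, -0.4, -1.7]
opening: 0.288
grasp_force: 30.0
```

send_rows(plan=[[255,0,0,0.006,0],[255,0,0,0.004,0],[255,0,0,0.003,0],[255,0,0,0.002,0],[255,0,0,0.002,0],[255,0,0,0.001,0],[255,0,0,0,0],[255,0,0,0,0],[100,0,0,0,0],[100,0,0,0,0],[100,0,0,0,0],[100,0,0,0,0],[100,0,0,0,0],[100,0,0,-0.02,0],[100,0,0,-0.03,0],[100,0,0,-0.03,0],[100,0,0,-0.03,0],[100,0,0,-0.02,0],[100,0,0,0,0],[100,0,0,0,0]])

```text
time_s: 52.6
position: [0.6398, -0.116, 0.2705]
tcp_rot: [[-1.0, -0.0, 0.003], [-0.0, 1.0, -0.001], [-0.003, -0.001, -1.0]]
force: [0.0, 0.3, -0.0]
opening: 0.609
grasp_force: 0.0
```

send_rows(plan=[[100,0.03,0,0,0],[100,0.03,0,0,0],[100,0.03,0,0,0],[100,0.01,0,0,0],[100,0,0,0,0],[100,0,0,0,0],[100,0,0,0,0],[100,0,0,0,0],[100,0,0,0,0],[100,0,0,0,0]])

```text
time_s: 53.43
position: [0.54, -0.116, 0.2688]
tcp_rot: [[-1.0, -0.001, 0.0], [-0.001, 1.0, -0.0], [-0.0, -0.0, -1.0]]
force: [0.4, 0.3, -0.3]
opening: 0.607
grasp_force: 0.0
```

```bash
python3 - <<'E'
from h import *
print(read_state()["position"]);c,p,X=panlook("w11",.05)
E
```

```text
[ 0.54003238 -0.11599872  0.26881619]
pan z 0.1078363152711505 2699
top 815 [ 0.637  -0.1165  0.1548] [ 0.6355 -0.117   0.1577] [0.0234 0.0252 0.0099]
```

send_rows(plan=[[100,-0.03,0,0,0],[100,-0.035,0,0,0],[100,-0.025,0,0,0],[100,-0.009,0,0,0],[100,0,0,0.035,0],[100,0,0,0.035,0],[100,0,0,0.03,0],[100,0,0,0.018,0],[100,0,0,0.009,0],[100,0,0,0.001,0],[100,0,0,0,0],[100,0,0,0,0],[255,0,0,0,0],[255,0,0,0,0],[255,0,0,0,0],[255,0,0,0,0],[255,0,0,0,0],[255,0,0,0,0],[255,0,0,0,0],[255,0,0,0,0]])

```text
time_s: 55.15
position: [0.6383, -0.1159, 0.1411]
tcp_rot: [[-1.0, -0.0, 0.0], [-0.0, 1.0, -0.0], [-0.0, -0.0, -1.0]]
force: [0.2, -0.3, -0.8]
opening: 0.289
grasp_force: 30.0
```

```bash
cat > dr.py <<'E'
from h import *
import sys
s=read_state();print(np.round(s["position"],4),np.round(s["force"],1))
p,d=capture("top");cv2.imwrite("pics/"+sys.argv[1],p);c=calibration("top")
h=cv2.cvtColor(p,cv2.COLOR_BGR2HSV);w=(h[...,1]<60)&(h[...,2]>100)
for s in ((.596,.336),(.562,.157),(.553,.245)): print(blob(c,w,proj(c,[[*s,.034]])[0],.034))
E
python3 dr.py top5.png
```

```text
[ 0.6383 -0.1159  0.1411] [ 0.2 -0.3 -0.8]
[0.8324 0.2208 0.1064 0.1186]
[ 0.4862 -0.0039  0.2747  0.2995]
[0.3066 0.2247 0.6933 0.7381]
```

```bash
cat > dr.py <<'E'
from h import *
import sys
s=read_state();print(np.round(s["position"],4),np.round(s["force"],1))
p,d=capture("top");cv2.imwrite("pics/"+sys.argv[1],p);c=calibration("top")
v,u=np.mgrid[:420,:560];X=np.stack([(u-c["cx"])/c["fx"]*d,(v-c["cy"])/c["fy"]*d,d],-1)@np.array(c["rotation"]).T+c["xyz"]
t=(X[...,0]>.515)&(X[...,0]<.63)&(X[...,1]>.12)&(X[...,1]<.42)&(X[...,2]>.055)&(X[...,2]<.085)
n,l,st,ce=cv2.connectedComponentsWithStats(t.astype(np.uint8))
for i in range(1,n):
    if st[i,4]>12: T=X[l==i];print(st[i,4],np.round((T.min(0)+T.max(0))/2,3),np.round(T.max(0)-T.min(0),3))
t=(X[...,0]>.4)&(X[...,0]<.56)&(abs(X[...,1]-.27)<.1)
f=t&(abs(X[...,2]-.083)<.005);print("front",f.sum(),np.round(X[f].min(0),3) if f.any() else "",np.round(X[f].max(0),3) if f.any() else "", "seen",np.isfinite(X[t]).all(),np.round(np.percentile(X[t][:,2],[5,50,95]),3) if t.any() else "")
E
python3 dr.py top6.png
```

```text
[ 0.6383 -0.1159  0.1411] [ 0.3 -0.1  0.2]
55 [0.595 0.339 0.067] [0.023 0.026 0.022]
front 80 [0.488 0.306 0.079] [0.504 0.37  0.088] seen True [-0.005  0.019  0.082]
```

send_rows(plan=[[255,0,0,-0.005,0],[255,0,0,-0.01,0],[255,0,0,-0.025,0],[255,0,0,-0.03,0],[255,0,0,-0.03,0],[255,0.0045,0.018,0,0],[255,0.0087,0.036,0,0],[255,0.0087,0.036,0,0],[255,0.0087,0.036,0,0],[255,0.0087,0.036,0,0],[255,0.0087,0.036,0,0],[255,0.0087,0.036,0,0],[255,0.0087,0.036,0,0],[255,0.0087,0.036,0,0],[255,0.0087,0.036,0,0],[255,0.0045,0.018,0,0],[255,0,0,0,0],[255,0,0,0,0],[255,0,0,0,0]])

```text
time_s: 56.83
position: [0.5504, 0.2437, 0.2409]
tcp_rot: [[-1.0, -0.001, -0.0], [-0.001, 1.0, -0.001], [0.0, -0.001, -1.0]]
force: [0.4, -0.7, -1.9]
opening: 0.286
grasp_force: 30.0
```

```bash
sed -i 's/"top"/sys.argv[2]/g' dr.py; python3 dr.py sc7.png scene; python3 dr.py top7.png top
```

```text
[0.5504 0.2437 0.2409] [ 0.4 -0.7 -1.9]
87 [0.597 0.335 0.066] [0.026 0.027 0.021]
93 [0.563 0.155 0.066] [0.027 0.028 0.022]
front 279 [0.483 0.17  0.078] [0.507 0.369 0.087] seen True [0.021 0.216 0.54 ]
[0.5507 0.2432 0.2409] [-0.2  0.7 -2. ]
52 [0.56  0.159 0.066] [0.023 0.025 0.02 ]
front 108 [0.482 0.172 0.078] [0.499 0.273 0.087] seen True [-0.003  0.554  0.64 ]
```

send_rows(plan=[[255,0,0.001,0.03,0],[255,0,0,0.035,0],[255,0,0,0.035,0],[255,0,0,0.035,0],[255,0,0,0.02,0],[255,0,0,0.012,0],[255,0,0,0.006,0],[255,0,0,0.003,0],[255,0,0,0,0],[255,0,0,0,0]])

```text
time_s: 57.77
position: [0.552, 0.2451, 0.0664]
tcp_rot: [[-1.0, -0.0, 0.003], [-0.0, 1.0, 0.001], [-0.003, 0.001, -1.0]]
force: [-0.1, 0.1, -1.3]
opening: 0.293
grasp_force: 30.0
```

send_rows(plan=[[255,0,0,0.003,0],[255,0,0,0.002,0],[255,0,0,0.002,0],[255,0,0,0,0],[255,0,0,0,0]])

```text
time_s: 58.18
position: [0.5507, 0.2451, 0.0581]
tcp_rot: [[-1.0, -0.001, -0.0], [-0.001, 1.0, -0.0], [0.0, -0.0, -1.0]]
force: [-0.7, 0.2, -1.8]
opening: 0.29
grasp_force: 30.0
```

send_rows(plan=[[255,0,0,0.001,0],[255,0,0,0.001,0],[255,0,0,0.001,0],[255,0,0,0,0],[255,0,0,0,0]])

```text
time_s: 58.6
position: [0.5519, 0.2451, 0.0564]
tcp_rot: [[-1.0, -0.001, 0.003], [-0.001, 1.0, 0.0], [-0.003, 0.0, -1.0]]
force: [-0.5, -0.1, 5.9]
opening: 0.293
grasp_force: 30.0
```

send_rows(plan=[[120,0,0,0,0],[120,0,0,0,0],[120,0,0,0,0],[120,0,0,0,0],[120,0,0,-0.02,0],[120,0,0,-0.035,0],[120,0,0,-0.04,0],[120,0,0,-0.04,0],[120,0,0,-0.03,0],[120,0.03,0.005,0,0],[200,0.04,0.005,0,0],[255,0.04,0.005,0,0],[255,0.03,0.005,0,0],[255,0.013,0.003,0,0],[255,0,0,0,0],[255,0,0,0,0],[255,0,0,0,0]])

```text
time_s: 60.02
position: [0.4003, 0.2684, 0.2204]
tcp_rot: [[-1.0, -0.0, 0.003], [-0.0, 1.0, 0.001], [-0.003, 0.001, -1.0]]
force: [0.2, 0.9, 0.4]
opening: 0.084
grasp_force: 0.0
```

```bash
python3 dr.py sc8.png scene; python3 - <<'E'
from h import *
c,p,X=wrist("w12")
for y in (.22,.25,.28,.31):
    m=(abs(X[...,1]-y)<.004)&(abs(X[...,2]-.057)<.01)&(X[...,0]>.4)&(X[...,0]<.48);f=(abs(X[...,1]-y)<.004)&(abs(X[...,2]-.083)<.006)&(X[...,0]<.56)
    print(y,"bar",np.round([X[m].min(0),X[m].max(0)],3).tolist() if m.any() else 0,"front",np.round([X[f][:,0].min(),X[f][:,0].max()],3) if f.any() else 0)
m=(abs(X[...,2]-.06)<.006)&(X[...,0]>.42)&(X[...,0]<.47);print(m.sum(),X[m].min(0),X[m].max(0))
E
```

```text
[0.4003 0.2684 0.2204] [0.2 0.9 0.4]
93 [0.599 0.334 0.065] [0.026 0.027 0.02 ]
86 [0.553 0.242 0.065] [0.029 0.026 0.021]
92 [0.565 0.155 0.065] [0.024 0.026 0.02 ]
front 276 [0.484 0.171 0.078] [0.507 0.368 0.087] seen True [0.022 0.303 0.497]
0.22 bar 0 front 0
0.25 bar 0 front 0
0.28 bar 0 front 0
0.31 bar 0 front 0
165 [0.44631445 0.24295286 0.05577714] [0.45786214 0.29246469 0.06462902]
```

View pics/w12.png

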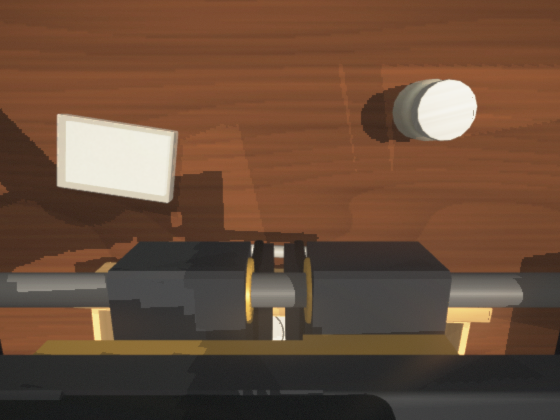

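The view shows the jaws just in front of the handle bar, with the bar visible between the fingers at (279,250). The case and the jar are clear. I'll go down and push.

send_rows(plan=[[255,0,0.002,0.02,0],[255,0,0,0.03,0],[255,0,0,0.035,0],[255,0,0,0.035,0],[255,0,0,0.025,0],[255,0,0,0.012,0],[255,0,0,0.004,0],[255,0,0,0,0],[255,0,0,0,0],[255,-0.008,0,0,0],[255,-0.008,0,0,0],[255,-0.006,0,0,0],[255,-0.006,0,0,0],[255,-0.006,0,0,0],[255,0,0,0,0]])

```text
time_s: 61.37
position: [0.4341, 0.2703, 0.0595]
tcp_rot: [[-1.0, 0.0, 0.003], [0.0, 1.0, 0.001], [-0.003, 0.001, -1.0]]
force: [1.0, -0.3, 1.0]
opening: 0.01
grasp_force: 0.0
```

send_rows(plan=[[255,-0.003,0,0,0],[255,-0.004,0,0,0],[255,-0.006,-0.0003,0,0],[255,-0.007,-0.0003,0,0],[255,-0.007,-0.0003,0,0],[255,-0.007,-0.0003,0,0],[255,-0.007,-0.0003,0,0],[255,-0.007,-0.0003,0,0],[255,-0.007,-0.0003,0,0],[255,-0.007,-0.0003,0,0],[255,-0.007,-0.0003,0,0],[255,-0.007,-0.0003,0,0],[255,-0.007,-0.0003,0,0],[255,-0.007,-0.0003,0,0],[255,-0.007,-0.0003,0,0],[255,-0.007,-0.0003,0,0],[255,-0.006,-0.0003,0,0],[255,-0.005,-0.0003,0,0],[255,-0.003,0,0,0],[255,0,0,0,0]])

```text
time_s: 63.03
position: [0.5513, 0.2655, 0.0593]
tcp_rot: [[-1.0, -0.0, 0.002], [-0.0, 1.0, 0.001], [-0.002, 0.001, -1.0]]
force: [0.4, 0.4, 0.6]
opening: 0.001
grasp_force: 0.0
```

```bash
cat > fr.py <<'E'
from h import *
s=read_state();print(np.round(s["position"],4),np.round(s["force"],1))
_,d=capture("scene");c=calibration("scene")
v,u=np.mgrid[:420,:560];X=np.stack([(u-c["cx"])/c["fx"]*d,(v-c["cy"])/c["fy"]*d,d],-1)@np.array(c["rotation"]).T+c["xyz"]
for a,b in ((.12,.2),(.33,.41)):
    m=(X[...,1]>a)&(X[...,1]<b)&(X[...,0]>.45)&(X[...,0]<.9)
    f=m&(abs(X[...,2]-.083)<.0045)&(X[...,0]<.66);U=m&(abs(X[...,2]-.095)<.004)&(X[...,0]>.55)
    print("panel x",np.round(np.percentile(X[f][:,0],[2,98]),3) if f.any() else 0,"unit front x",np.round(np.percentile(X[U][:,0],1),3))
E
python3 fr.py
```

```text
[0.5513 0.2655 0.0593] [0.4 0.4 0.6]
panel x [0.598 0.615] unit front x 0.65
panel x [0.606 0.623] unit front x 0.658
```

send_rows(plan=[[255,-0.003,0,0,0],[255,-0.004,0,0,0],[255,-0.004,0,0,0],[255,-0.004,0,0,0],[255,-0.004,0,0,0],[255,-0.003,0,0,0],[255,-0.002,0,0,0],[255,-0.002,0,0,0],[255,-0.001,0,0,0],[255,0,0,0,0]])

```text
time_s: 63.92
position: [0.5772, 0.2654, 0.059]
tcp_rot: [[-1.0, -0.0, 0.001], [-0.0, 1.0, 0.0], [-0.001, 0.0, -1.0]]
force: [-0.4, 0.1, -0.5]
opening: 0.005
grasp_force: 0.1
```

```bash
python3 fr.py
```

```text
[0.5772 0.2654 0.059 ] [-0.4  0.1 -0.5]
panel x [0.623 0.638] unit front x 0.649
panel x [0.631 0.647] unit front x 0.659
```

send_rows(plan=[[255,-0.003,0,0,0],[255,-0.003,0,0,0],[255,-0.002,0,0,0],[255,-0.001,0,0,0],[255,-0.001,0,0,0],[255,-0.001,0,0,0],[255,-0.001,0,0,0],[255,0,0,0,0]])

```text
time_s: 64.63
position: [0.587, 0.2652, 0.0589]
tcp_rot: [[-1.0, -0.0, -0.004], [-0.0, 1.0, -0.0], [0.004, -0.0, -1.0]]
force: [-4.0, -1.1, 3.4]
opening: 0.003
grasp_force: 2.4
```

send_rows(plan=[[255,-0.001,0,0,0],[255,-0.001,0,0,0],[255,-0.001,0,0,0],[255,0,0,0,0],[255,0,0,0,0]])

```text
time_s: 65.05
position: [0.5872, 0.2652, 0.0588]
tcp_rot: [[-1.0, -0.0, -0.01], [-0.0, 1.0, -0.001], [0.01, -0.001, -1.0]]
force: [-9.0, 0.3, 6.8]
opening: 0.002
grasp_force: 4.7
```

```bash
python3 fr.py
```

```text
[0.5872 0.2652 0.0588] [-9.   0.3  6.8]
panel x [0.632 0.639] unit front x 0.65
panel x [0.64  0.648] unit front x 0.659
```

The drawer is against its stop: the force rises with no further travel. I'll back off.

send_rows(plan=[[255,0.005,0,0,0],[255,0.015,0,0,0],[255,0.03,0,0,0],[255,0.03,0,0,0],[255,0,0,-0.03,0],[255,0,0,-0.04,0],[255,0,0,-0.04,0],[255,0,0,-0.04,0],[255,0,0,-0.03,0],[255,0,0,0,0],[255,0,0,0,0],[255,0,0,0,0]])

```text
time_s: 66.1
position: [0.5119, 0.2652, 0.2388]
tcp_rot: [[-1.0, -0.0, 0.001], [-0.0, 1.0, 0.0], [-0.001, 0.0, -1.0]]
force: [-0.2, -0.6, -0.8]
opening: 0.008
grasp_force: 0.0
```

```bash
python3 fr.py; python3 - <<'E'
from h import *
p,_=capture("scene");cv2.imwrite("pics/final.png",p)
E
```

```text
[0.5119 0.2652 0.2388] [-0.2 -0.6 -0.8]
panel x [0.633 0.64 ] unit front x 0.65
panel x [0.64  0.647] unit front x 0.657
```

View pics/final.png

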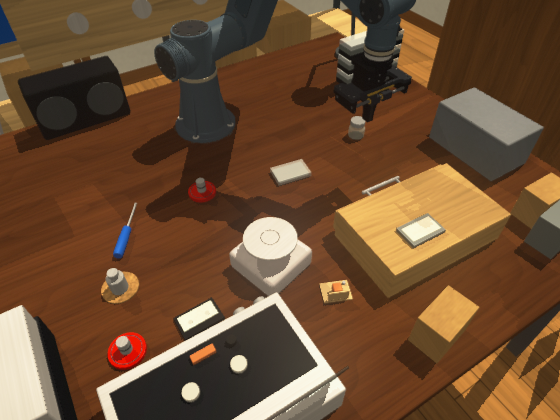

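The final view shows the drawer shut with its handle at (381,186), the check weight on its pad at (117,285) and the pan empty at (270,238). The other things are where they were. I'm handing in.

```bash
python3 -c "from rig import *;print(hand_in())"
```

```text
the job is handed in; nothing more can be done
None
```

I proved the scale with the check weight and put it back on its pad, then weighed flywheels 1, 2 and 3 in that order (fly4 is absent) and shut them in the drawer hub up; while I was lowering flywheel 2 it struck flywheel 1, which had been knocked or nudged out of place in the drawer, and the drawer slid in about 13 mm, but all three lay hub up in it before I shut it, and the job is handed in with no verdict shown.

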